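# Raise the key display booth's window to the green collar

## Robot

A 6-joint arm with a two-finger parallel gripper is mounted at the origin on the work surface. World frame = base frame: x ahead of the robot, y to its left, z up, the work surface at z = 0. Lengths are in m, angles in rad, forces in N, time in s.
With the tool pointing down it reaches from about 0.375 to 0.75 m from the base axis. Payload 9 kg.
Tool frame: the origin (TCP) lies where the fingers leave the gripper's body, on its centre line; the fingertips stand 73 mm ahead of it and the grasp point (between the pads) lies 54 mm ahead of it (arm.hold_point_z is the distance from the TCP to the grasp point, in m); y points along the fingers, z is the direction in which the jaws open and shut, and the axes are right-handed (so a half turn about y gives the same grasp; the last joint's range is limited). The gripper opens to 85 mm and grips with 20 to 120 N. Pads are 22 mm wide; open, the fingers measure 114 mm over their backs; the gripper's body (76 mm by 85 mm) begins 54 mm behind the grasp point. The pads swing forward as they close: fully open they stand 13 mm farther back than shut.
Start: joints at [-1.462, 0.104, 0.097, 1.564, 0, 1.353], TCP at [0.193, -0.568, 0.304] pointing down, gripper open.
Joint ranges: [-2.99, 2.99], [-0.84, 1.86], [-1.1, 1.16], [-1.84, 2.11], [-1.51, 1.56], [-3.14, 3.14]. Speed limits (rad/s): [2.22, 2.22, 2.57, 3.14, 3.14, 3.14].

## Interface

Orientations are given as a unit quaternion [w, x, y, z].
In Python, from cell import arm gives the robot as it stands.
- The arm moves only by the shell command python3 -m handwheel 'ROWS' [FORCE]. ROWS is a JSON object of lists of equal length, an entry for each row: "translation": the shift along the tool's x, y, z in m, a list of three; "yaw": the turn about the tool's y in rad; "claw": the opening, from 0 (shut) to 1 (fully open). A call has 1 to 20 rows; each row shifts and turns the pose as measured when the row begins, along the tool's axes as they then stand; what a row does not reach is not made up. A row lasts 1/8 s, in which the tool goes at most 62.5 mm and 10.7 degrees, less where a joint would pass 70% of its speed; a pose out of reach is approached as far as the arm can. A call with a gripper value outside its range is refused whole. The fingers move at their own pace and stop on an object; FORCE is the grip in N (left out, the last holds). Time passes only in rows, so rows that do not move let the fingers close. It gives the time, the measured TCP pose, the force and the opening at its end, in the units of the state.
- arm.state(): the state, without advancing time (a new reading comes with each control period).
- arm.capture(name): name is "scene" or "top"; returns the picture (384x512x3 uint8, red, green, blue); there is no depth.
- arm.camera_info(name): a dict with "fx", "fy", "cx", "cy" (pixels), "eye" and "orientation" of the camera in the world. Camera axes: x right, y up, looking along -z (the intrinsics and any distortion apply to the point x, -y, -z); pixel columns grow to the right and rows downward; lengths in m; the calibration is good to about 2 mm. A picture is of the moment at which its call begins. camera_info takes no time and is no camera call.
- arm.job_done(): hands the job in, once; it reports no verdict.
The state is a dict: "t": time; "joints": joint angles; "qvel": joint speeds; "tau": joint torques, N m; "eef_pos": TCP position; "ee_rot": TCP orientation; "ft_force": force on the tool from outside, world axes, zero at the start; "moment": the same for the moment, N m; "grip_width": finger opening in m.
Only numpy, scipy, OpenCV 4.12 (cv2) and the standard library are available. Lean on these libraries where they do the work, as an engineer would, in place of code of your own. Each camera call takes 0.05 s, during which the arm holds its last target.

## Task

With the fingertips, push the display booth's counterweighted window up from beneath its lip until the lip is level with the green collar on the booth's post (not the orange one), and leave it standing there. Only push from below: do not grip the lip or touch the yellow strip on top of it. Leave the collars, fobs, pod, coin cell box, key ring and opener wedge where they are.

Things in the scene. Friction and masses are not known exactly. Their poses are not given: they have to be found in the camera images.
- window (a joint): height (m) of the clear sliding window above its lowest position; 0 is fully down, 0.2 the top of its travel. Counterweighted: it stays at whatever height it is left; about 3 N moves it either way. It slides straight up and down between the booth's two posts.
- lip_mid (a point): centre of the black lip bar of the window, midway along it. The bar is 18 mm thick, round, 240 mm long and level, and stands 60 mm in front of the pane; a 10 mm thick shelf joins it to the pane. x axis: horizontal, from the lip into the booth; y: along the bar; z: up.
- lip_cap_mid (a point): centre of the top face of the yellow strip (52 x 240 x 4 mm) that lies on top of the lip, from the bar's centre line back towards the pane; 13 mm above the bar's centre. Not to be touched. Underneath the lip is open air down to the counter (z = 0); the booth's white plinth, 80 mm high, begins 45 mm behind the bar's centre line, the posts stand 60 mm behind it, 172 mm to either side
- green_mark (a point): centre of the green collar, 36 x 36 x 22 mm, clamped around the booth's post at the +y end of the lip: the height to which the centre of the lip bar must come
- orange_mark (a point): centre of the orange collar, same size, on the post at the -y end: marks another height, of no use here
- chrome_fob: bright chrome key fob, 62 x 36 x 14 mm (plus a small loop), lying on the turntable inside the booth; loose; origin at the centre of its underside. Not to be moved
- spare_fob: black plastic key fob, 62 x 36 x 14 mm, lying on the counter; loose; origin at the centre of its underside. Not to be moved
- pod: dark blue plastic programming pod, 120 x 85 x 36 mm, on the counter; loose; origin at the centre of its underside. Not to be moved
- coin_cell_box: steel coin cell box, 72 x 52 x 32 mm, on the counter; loose; origin at the centre of its underside. Not to be moved
- key_ring: bronze key ring, 48 mm across, 6 mm high, flat on the counter; loose; origin at the centre of its underside. Not to be moved
- opener_wedge: white plastic fob opener wedge, about 98 x 24 x 12 mm, on the counter; loose; origin at the centre of its underside. Not to be moved

How it is judged:
On the way, in this order (a step that is already met when the one before it is completed fails the run):
1. the fingers push the lip from beneath while it is still more than 20 mm below the green collar ((contact force between the fingers and lip_bar above 0.5 N or contact force between the fingers and lip_shelf above 0.5 N) and z of lip_mid in the frame of green_mark below -0.02 m), for 0.1 s.
2. the lip is level with the green collar (z of lip_mid in the frame of green_mark between -0.01 and 0.01 m), for 0.2 s.
At the end, for the whole second after the job is handed in: The centre of the lip bar is within 10 mm in height of the centre of the green collar, the window is at rest and nothing touches it (all of step 2 and velocity of joint window between -0.005 and 0.005 m/s).
It fails at once if the yellow strip on top of the lip was touched (pressed or gripped from above) (contact force between any of the fingers, the arm and lip_cap above 1 N).
It fails at once if a collar was shifted (distance of any of green_mark, orange_mark from where it was at the start of the episode above 0.005 m).
It fails at once if a fob, the pod, the coin cell box, the key ring or the wedge was moved or lifted (distance of any of chrome_fob, spare_fob, pod, coin_cell_box, key_ring, opener_wedge from where it was at the start of the episode above 0.012 m).
It also fails if it takes over 38 s, if anything falls off the work surface, if the arm or the gripper's body presses on something with over 40 N, if the wrist force passes 120 N, or if a joint passes its speed limit or range.

## Working session

There is one attempt and no reset: what is moved stays moved. The work goes in short steps, Python scripts to look and compute and a shell command to move; the robot and the scene stay as the last step left them, time stands still between calls to the robot, and variables do not carry over. Pictures are saved under pics/ and viewed, and the job is handed in when it is done.

```bash
mkdir -p pics; python3 - <<'E'
from cell import arm
import cv2
for n in("scene","top"):
    cv2.imwrite(f"pics/{n}0.png",arm.capture(n)[:,:,::-1]); print(arm.camera_info(n))
print(arm.state(),arm.hold_point_z)
E
```

```text
{'fx': 426.94640364996434, 'fy': 426.94640364996434, 'cx': 255.34819153898326, 'cy': 189.90755425842926, 'eye': array([ 0.28760712, -0.46703014,  0.89565988]), 'orientation': array([ 0.8936157 ,  0.31874982, -0.09748676, -0.30057588])}
{'fx': 421.6940357078724, 'fy': 421.6940357078724, 'cx': 253.14550945144006, 'cy': 193.1613507422645, 'eye': array([0.50293965, 0.02009274, 1.1217245 ]), 'orientation': array([-0.69863466, -0.04223482,  0.05650627,  0.71199219])}
{'t': 0.1, 'joints': array([-1.46167346e+00,  1.04661724e-01,  9.65390553e-02,  1.56389722e+00,
        1.05383393e-05,  1.35310345e+00]), 'qvel': array([-0.00075392, -0.00074937,  0.00238236,  0.00233433,  0.00047396,
       -0.00134684]), 'tau': array([ 7.86728750e-03, -5.58210897e+01,  5.04719460e+01,  1.29546644e-02,
       -2.84598027e-04, -5.06741614e-06]), 'eef_pos': array([ 0.19260888, -0.56801806,  0.30318267]), 'ee_rot': array([ 0.11506044, -0.11500606,  0.69811876, -0.69725526]), 'ft_force': array([ 0.29719592, -0.54943049, -0.50764621]), 'moment': array([0.03949746, 0.03331749, 0.08679018]), 'grip_width': 0.084992079581985} 0.0539
```

View pics/scene0.png

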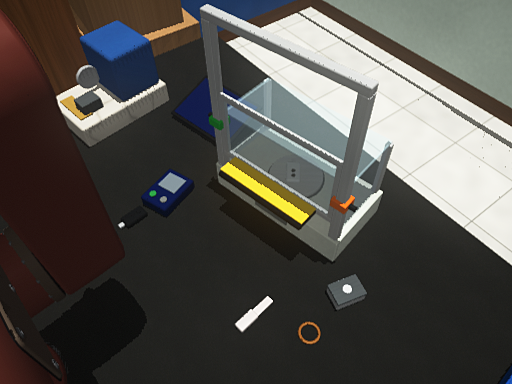

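View pics/top0.png

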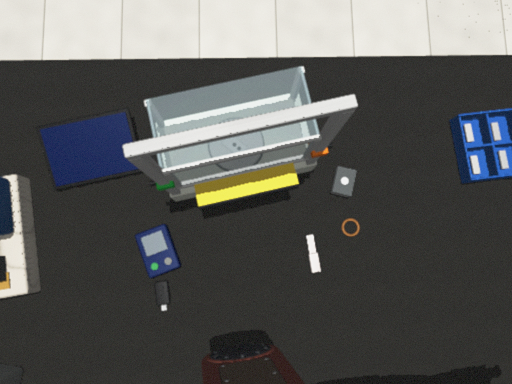

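```bash
cat > h.py <<'E'
import numpy as np,cv2
from scipy.spatial.transform import Rotation as R
from cell import arm
I={n:arm.camera_info(n) for n in("scene","top")}
def ray(n,u,v):
    i=I[n];q=i['orientation'];r=R.from_quat([q[1],q[2],q[3],q[0]])
    d=r.apply([(u-i['cx'])/i['fx'],-(v-i['cy'])/i['fy'],-1.]);return np.array(i['eye']),d/np.linalg.norm(d)
def proj(n,p):
    i=I[n];q=i['orientation'];c=R.from_quat([q[1],q[2],q[3],q[0]]).inv().apply(np.array(p)-i['eye'])
    return i['cx']+i['fx']*c[0]/-c[2], i['cy']+i['fy']*c[1]/c[2]
def tri(a,b):
    (e,d),(f,g)=ray("scene",*a),ray("top",*b)
    s=np.linalg.lstsq(np.c_[d,-g],f-e,rcond=None)[0];P,Q=e+s[0]*d,f+s[1]*g
    return (P+Q)/2,np.linalg.norm(P-Q)
def onz(n,u,v,z):
    e,d=ray(n,u,v);return e+d*(z-e[2])/d[2]
def masks(im):
    h=cv2.cvtColor(im,cv2.COLOR_RGB2HSV)
    return {k:cv2.inRange(h,lo,hi) for k,lo,hi in(("yellow",(24,150,60),(34,255,255)),("green",(45,130,40),(75,255,255)),("orange",(5,170,100),(16,255,255)))}
E
python3 - <<'E'
from h import *
for n in I:
    im=cv2.imread(f"pics/{n}0.png")[:,:,::-1].copy()
    for k,m in masks(im).items():
        cs,_=cv2.findContours(m,0,1)
        for c in cs:
            if cv2.contourArea(c)>12: print(n,k,cv2.contourArea(c),cv2.boundingRect(c),cv2.approxPolyDP(c,2.5,True).reshape(-1,2).tolist())
im=cv2.imread("pics/scene0.png");a=cv2.resize(im[80:270,190:390],None,fx=4,fy=3.1,interpolation=cv2.INTER_NEAREST)[:600]
cv2.imwrite("pics/a.png",a)
im=cv2.imread("pics/top0.png");cv2.imwrite("pics/b.png",cv2.resize(im[90:220,140:340],None,fx=4,fy=4,interpolation=cv2.INTER_NEAREST))
E
```

```text
scene yellow 21.0 (295, 199, 20, 13) [[295, 203], [304, 209], [302, 206], [306, 206], [307, 211], [311, 210], [307, 210], [310, 206], [314, 209], [299, 199], [300, 204], [296, 204], [297, 199]]
scene yellow 944.5 (220, 162, 89, 62) [[220, 169], [301, 223], [308, 216], [228, 162]]
scene yellow 86.0 (233, 158, 27, 19) [[233, 159], [234, 164], [259, 176], [245, 163]]
scene green 24.5 (149, 191, 7, 6) [[149, 193], [155, 195], [155, 191]]
scene green 101.0 (209, 115, 14, 15) [[209, 116], [212, 125], [222, 128], [221, 120]]
scene orange 356.0 (298, 322, 23, 22) [[301, 324], [298, 330], [300, 338], [307, 343], [315, 342], [320, 334], [318, 327], [312, 322]]
scene orange 179.0 (330, 195, 25, 19) [[354, 197], [351, 195], [342, 204], [333, 196], [330, 205], [343, 213]]
top yellow 2079.0 (195, 163, 104, 44) [[297, 175], [291, 163], [195, 185], [197, 204], [297, 184]]
top green 30.0 (151, 263, 7, 7) [[153, 263], [151, 267], [156, 269], [157, 264]]
top green 64.5 (156, 181, 18, 9) [[173, 182], [156, 185], [158, 189], [173, 186]]
top orange 51.0 (312, 148, 17, 9) [[327, 148], [322, 152], [312, 151], [312, 155], [325, 154]]
```

View pics/a.png

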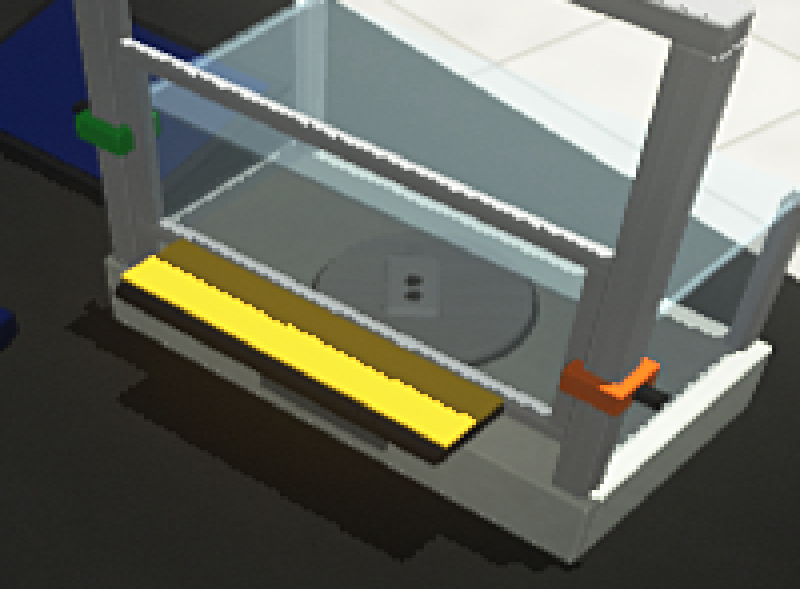

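View pics/b.png

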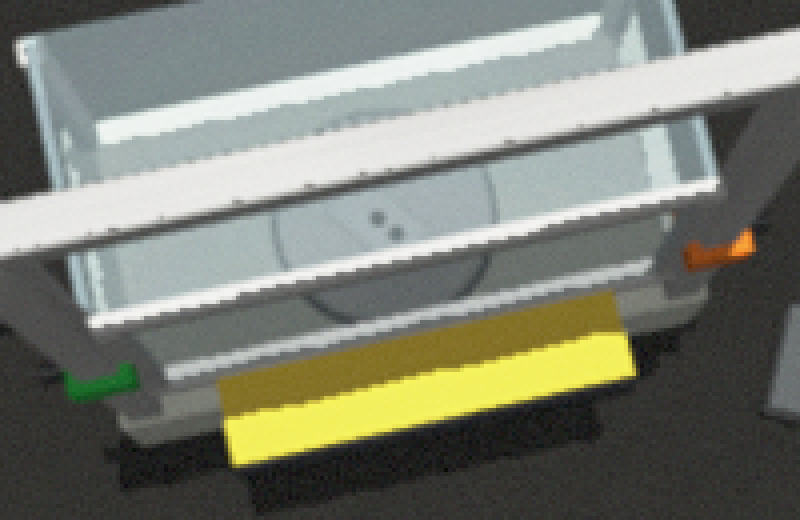

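```bash
cat >> h.py <<'E'
S=lambda X,Y:(190+X/4-.5,80+Y/3.1-.5)
T=lambda X,Y:(140+X/4-.5,90+Y/4-.5)
def hit(n,uv,p0,nrm):
    e,d=ray(n,*uv);return e+d*np.dot(p0-e,nrm)/np.dot(d,nrm)
E
python3 - <<'E'
from h import *
P={}
for k,a,b in(("FL",(120,280),(233,467)),("FR",(443,447),(636,375)),("BR",(503,403),(613,290)),("BL",(178,240),(219,378))):
    P[k],e=tri(S(*a),T(*b));print(k,P[k].round(4),round(e,4))
print(*[np.linalg.norm(P[a]-P[b]).round(4) for a,b in(("FL","FR"),("BL","BR"),("FL","BL"),("FR","BR"))])
cap=sum(P.values())/4
y=(P["FL"]-P["FR"]+P["BL"]-P["BR"]);y[2]=0;y/=np.linalg.norm(y);x=np.cross(y,[0,0,1])
front=(P["FL"]+P["FR"])/2
lip=cap-0.026*x; lip[2]=cap[2]-.013
print("cap",cap,"front",front,"x",x,"y",y,"yaw",np.degrees(np.arctan2(x[1],x[0])),"lip",lip)
c=lip+.06*x
for sgn,pts in((1,((78,113),(130,130),(80,140),(130,153))),(-1,((563,365),(617,392),(562,390),(617,413)))):
  for p in pts:
    h=hit("scene",S(*p),c-.018*x,x)
    print(sgn,"frontface y",round(np.dot(h-lip,y),4),"z",round(h[2],4))
for p in((67,375),(137,364),(70,402),(137,388)):
    h=hit("top",T(*p),c-.018*x,x);print("top",round(np.dot(h-lip,y),4),round(h[2],4))
cs=arm.state();q=cs['ee_rot'];print(R.from_quat([q[1],q[2],q[3],q[0]]).as_matrix().round(3))
E
```

```text
FL [0.6118 0.1287 0.142 ] 0.0005
FR [ 0.6605 -0.1074  0.1478] 0.002
BR [ 0.7129 -0.0963  0.1429] 0.0014
BL [0.662  0.1369 0.1475] 0.0041
0.2411 0.2387 0.0511 0.0538
cap [0.66178069 0.01549517 0.14502781] front [0.63614374 0.0106787  0.14490078] x [ 0.97822324  0.20755553 -0.        ] y [-0.20755553  0.97822324  0.        ] yaw 11.979138432766193 lip [0.63634688 0.01009872 0.13202781]
1 frontface y 0.1831 z 0.246
1 frontface y 0.1411 z 0.2538
1 frontface y 0.1855 z 0.218
1 frontface y 0.1437 z 0.2299
-1 frontface y -0.1544 z 0.2252
-1 frontface y -0.1864 z 0.2242
-1 frontface y -0.1572 z 0.201
-1 frontface y -0.1898 z 0.2046
top 0.1766 0.3038
top 0.1437 0.2926
top 0.1898 0.2339
top 0.1542 0.2308
[[-0.947 -0.     0.321]
 [-0.321  0.001 -0.947]
 [-0.    -1.    -0.001]]
```

```bash
python3 - <<'E'
from h import *
im=cv2.imread("pics/scene0.png")[100:140,195:240];b=cv2.imread("pics/top0.png")[170:200,145:190]
o=np.vstack([cv2.resize(x,None,fx=8,fy=8,interpolation=cv2.INTER_CUBIC) for x in(im,b)])
im=cv2.imread("pics/scene0.png")[185:225,320:365];b=cv2.imread("pics/top0.png")[140:170,295:340]
o2=np.vstack([cv2.resize(x,None,fx=8,fy=8,interpolation=cv2.INTER_CUBIC) for x in(im,b)])
o=np.hstack([o,o2]);print(o.shape)
cv2.imwrite("pics/c.png",np.clip(o*1.3,0,255).astype(np.uint8))
E
```

```text
(560, 720, 3)
```

View pics/c.png

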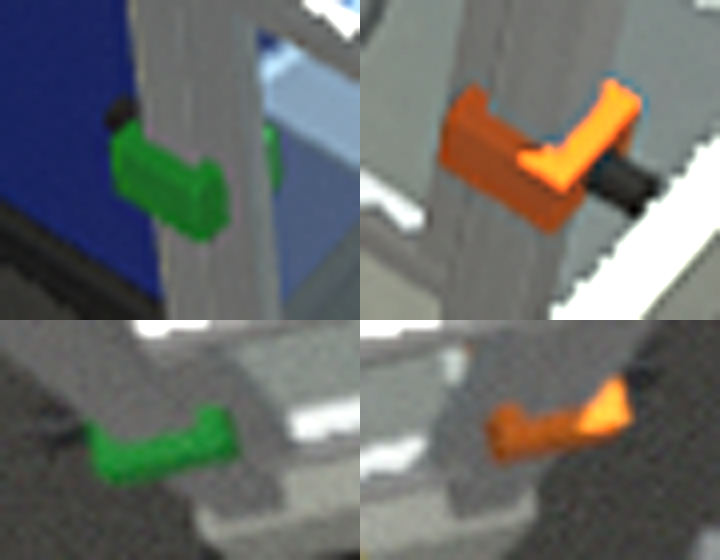

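```bash
python3 - <<'E'
from h import *
f=lambda X,Y,ox,oy:(ox+(X+.5)/8-.5,oy+(Y+.5)/8-.5)
lip=np.array([.6363,.0101,.132]);x=np.array([.9782,.2076,0]);y=np.array([-.2076,.9782,0])
p0=lip+.042*x
for k,ox,oy,pts in(("scene",195,100,((113,137),(115,188),(201,186),(203,241))),("top",145,170,((114,163),(237,136))),("scene",320,185,((92,110),(83,157),(188,232),(203,190))),("top",295,140,((140,142),(270,110)))):
  for p in pts:
    h=hit(k,f(*p,ox,oy),p0,x);print(k,p,"y",round((h-lip)@y,4),"z",round(h[2],4))
print(tri(f(115,188,195,100),f(114,163,145,170)),tri(f(203,241,195,100),f(237,136,145,170)))
print([ (tri(f(*a,195,100),f(*b,145,170))[0]-lip)@x for a,b in(((115,188),(114,163)),((203,241),(237,136)))])
# predicted collar at h
for h in(.232,.237,.242):
  print(h,[tuple(np.round((np.array(proj("scene",lip*[1,1,0]+.042*x+yy*y+[0,0,h+dz]))-[195,100])*8,0)) for yy,dz in((.19,.011),(.19,-.011),(.154,.011),(.154,-.011))],
   [tuple(np.round((np.array(proj("top",lip*[1,1,0]+.042*x+yy*y+[0,0,h+dz]))-[145,170])*8,0)) for yy,dz in((.19,-.011),(.154,-.011))])
E
```

```text
scene (113, 137) y 0.1845 z 0.2431
scene (115, 188) y 0.1867 z 0.2224
scene (201, 186) y 0.1492 z 0.245
scene (203, 241) y 0.1509 z 0.223
top (114, 163) y 0.1867 z 0.2304
top (237, 136) y 0.1535 z 0.2293
scene (92, 110) y -0.1566 z 0.2236
scene (83, 157) y -0.1566 z 0.2043
scene (188, 232) y -0.1888 z 0.2009
scene (203, 190) y -0.19 z 0.2196
top (140, 142) y -0.1544 z 0.2078
top (270, 110) y -0.191 z 0.2117
(array([0.63999139, 0.20358009, 0.22013803]), np.float64(0.00043623015385736296)) (array([0.6476905 , 0.17051365, 0.21892147]), np.float64(0.0011460169666860003))
[np.float64(0.04377738252298384), np.float64(0.04444405888883796)]
0.232 [(np.float64(96.0), np.float64(125.0)), (np.float64(104.0), np.float64(183.0)), (np.float64(186.0), np.float64(180.0)), (np.float64(192.0), np.float64(238.0))] [(np.float64(105.0), np.float64(167.0)), (np.float64(237.0), np.float64(138.0))]
0.237 [(np.float64(94.0), np.float64(112.0)), (np.float64(102.0), np.float64(170.0)), (np.float64(184.0), np.float64(167.0)), (np.float64(191.0), np.float64(225.0))] [(np.float64(102.0), np.float64(165.0)), (np.float64(234.0), np.float64(135.0))]
0.242 [(np.float64(92.0), np.float64(99.0)), (np.float64(100.0), np.float64(157.0)), (np.float64(183.0), np.float64(154.0)), (np.float64(189.0), np.float64(212.0))] [(np.float64(98.0), np.float64(162.0)), (np.float64(231.0), np.float64(132.0))]
```

```bash
python3 -m handwheel '{"translation":[[0,0,0.05],[0,0,0.05],[0,0,0.05],[0,0,0.05]],"yaw":[0,0,0,0],"claw":[0,0,0,0]}'; cat > st.py <<'E'
from h import *
s=arm.state();q=s['ee_rot'];M=R.from_quat([q[1],q[2],q[3],q[0]]).as_matrix()
print(round(s['t'],3),s['joints'].round(3),s['eef_pos'].round(4),'F',s['ft_force'].round(1),round(s['grip_width'],4));print(M.round(3))
E
python3 st.py
```

```text
t: 0.6
eef_pos: [0.2497, -0.7371, 0.3031]
ee_rot: [0.115, -0.115, 0.7, -0.696]
ft_force: [-0.2, 0.1, -0.0]
grip_width: 0.0123
0.6 [-1.411  0.764  0.924  1.736  0.     1.404] [ 0.2497 -0.7371  0.3031] F [-0.2  0.1 -0. ] 0.0123
[[-0.947 -0.001  0.321]
 [-0.321  0.005 -0.947]
 [-0.001 -1.    -0.005]]
```

```bash
python3 -m handwheel '{"translation":[[0,0,0.05],[0,0,0.05],[0,0,0.05]],"yaw":[0,0,0],"claw":[0,0,0]}'; python3 st.py
```

```text
t: 0.98
eef_pos: [0.2723, -0.8032, 0.2611]
ee_rot: [-0.118, 0.111, -0.673, 0.722]
ft_force: [-0.5, 0.1, 0.2]
grip_width: -0.0
0.975 [-1.4    0.974  1.155  1.682  0.009  1.416] [ 0.2723 -0.8032  0.2611] F [-0.5  0.1  0.2] -0.0
[[-0.947  0.021  0.319]
 [-0.32  -0.067 -0.945]
 [ 0.001 -0.998  0.07 ]]
```

```bash
python3 -m handwheel '{"translation":[[0,-0.03,0.055],[0,-0.03,0.055],[0,-0.03,0.055]],"yaw":[0,0,0],"claw":[0,0,0]}'; python3 st.py
```

```text
t: 1.35
eef_pos: [0.2831, -0.8325, 0.3167]
ee_rot: [-0.123, 0.105, -0.619, 0.769]
ft_force: [0.3, -0.5, -0.7]
grip_width: -0.0002
1.35 [-1.397  0.914  1.155  1.599  0.024  1.421] [ 0.2831 -0.8325  0.3167] F [ 0.3 -0.5 -0.7] -0.0002
[[-0.948  0.06   0.314]
 [-0.319 -0.204 -0.925]
 [ 0.008 -0.977  0.213]]
```

```bash
python3 -m handwheel '{"translation":[[0,0.01,0.06],[0,0.01,0.06],[0,0.01,0.06],[0,0.01,0.06],[0,0.01,0.06],[0,0.01,0.06]],"yaw":[0,0,0,0,0,0],"claw":[0,0,0,0,0,0]}'; python3 st.py
```

```text
t: 2.1
eef_pos: [0.3253, -0.9547, 0.3093]
ee_rot: [-0.132, 0.089, -0.489, 0.857]
ft_force: [-0.5, -0.0, 0.3]
grip_width: 0.0002
2.1 [-1.382  0.976  1.155  1.222  0.046  1.446] [ 0.3253 -0.9547  0.3093] F [-0.5 -0.   0.3] 0.0002
[[-0.949  0.14   0.283]
 [-0.315 -0.486 -0.815]
 [ 0.024 -0.863  0.505]]
```

```bash
python3 -m handwheel '{"translation":[[0,0.025,0.056],[0,0.025,0.056],[0,0.025,0.056],[0,0.025,0.056],[0,0.025,0.056],[0,0.025,0.056],[0,0.025,0.056],[0,0.025,0.056]],"yaw":[0,0,0,0,0,0,0,0],"claw":[0,0,0,0,0,0,0,0]}'; python3 st.py
```

```text
t: 3.1
eef_pos: [0.3666, -1.0773, 0.3569]
ee_rot: [-0.142, 0.065, -0.306, 0.939]
ft_force: [-0.4, 0.2, -0.2]
grip_width: -0.0003
3.1 [-1.371  1.039  1.155  0.753  0.069  1.475] [ 0.3666 -1.0773  0.3569] F [-0.4  0.2 -0.2] -0.0003
[[-0.951  0.227  0.21 ]
 [-0.307 -0.773 -0.556]
 [ 0.036 -0.593  0.804]]
```

```bash
python3 -m handwheel '{"translation":[[0,0.03,0.054],[0,0.03,0.054],[0,0.03,0.054],[0,0.03,0.054],[0,0.03,0.054],[0,0.03,0.054],[0,0.03,0.054],[0,0.03,0.054]],"yaw":[0,0,0,0,0,0,0,0],"claw":[0,0,0,0,0,0,0,0]}'; python3 st.py
```

```text
t: 4.1
eef_pos: [0.3813, -1.1154, 0.5111]
ee_rot: [-0.148, 0.042, -0.142, 0.978]
ft_force: [-0.1, 0.6, -0.0]
grip_width: 0.0002
4.1 [-1.369  0.988  1.155  0.462  0.09   1.502] [ 0.3813 -1.1154  0.5111] F [-0.1  0.6 -0. ] 0.0002
[[-0.952  0.278  0.124]
 [-0.302 -0.916 -0.265]
 [ 0.04  -0.29   0.956]]
```

```bash
cat > fk.py <<'E'
from h import *
from scipy.optimize import least_squares
D=[([.1047,.0965,1.5639],(.19261,-.56802,.30318)),([.764,.924,1.736],(.2497,-.7371,.3031)),([.974,1.155,1.682],(.2723,-.8032,.2611)),([.914,1.155,1.599],(.2831,-.8325,.3167)),([.976,1.155,1.222],(.3253,-.9547,.3093)),([1.039,1.155,.753],(.3666,-1.0773,.3569)),([.988,1.155,.462],(.3813,-1.1154,.5111))]
def fk(p,q):
    a0,l1,l2,o,L,h=p;f=q[1]-q[0];t=f-q[2]
    return np.array([a0+l1*np.sin(q[0])+l2*np.cos(f)-o*np.sin(f)+L*np.cos(t),h+l1*np.cos(q[0])+l2*np.sin(f)+o*np.cos(f)+L*np.sin(t)])
s=least_squares(lambda p:np.concatenate([fk(p,q)-[np.hypot(*x[:2]),x[2]] for q,x in D]),[0,.4,.4,0,.25,.3])
P=s.x
if __name__=="__main__":
    print(P.round(4),abs(s.fun).max())
    for t in(-17,-10,-25):
      for r,z in((.5,.09),(.55,.09),(.6,.09),(.6,.2),(.55,.2)):
        best=least_squares(lambda q:np.r_[fk(P,q)-[r,z],q[1]-q[0]-q[2]-np.radians(t)],[.3,-.5,0])
        best2=least_squares(lambda q:np.r_[fk(P,q)-[r,z],q[1]-q[0]-q[2]-np.radians(t)],[-.3,-1,0],bounds=([-.84,-1.1,-1.84],[1.86,1.16,2.11]))
        print(t,r,z,best2.x.round(2),abs(best2.fun).max().round(4))
E
python3 fk.py
```

```text
[0.0226 0.332  0.5425 0.046  0.368  0.2994] 0.0006217147294913516
-17 0.5 0.09 [ 0.3  -1.1  -1.13] 0.1117
-17 0.55 0.09 [ 0.12 -1.1  -0.93] 0.0955
-17 0.6 0.09 [ 0.   -1.1  -0.81] 0.0617
-17 0.6 0.2 [-0.48 -1.1  -0.31] 0.0882
-17 0.55 0.2 [-0.51 -1.1  -0.27] 0.1366
-10 0.5 0.09 [ 0.52 -1.1  -1.48] 0.0988
-10 0.55 0.09 [ 0.32 -1.1  -1.27] 0.0671
-10 0.6 0.09 [ 0.18 -1.1  -1.11] 0.0448
-10 0.6 0.2 [-0.26 -1.1  -0.66] 0.0962
-10 0.55 0.2 [-0.21 -1.1  -0.72] 0.1431
-25 0.5 0.09 [-0.08 -1.1  -0.57] 0.1521
-25 0.55 0.09 [-0.17 -1.1  -0.49] 0.1099
-25 0.6 0.09 [-0.22 -1.1  -0.44] 0.0637
-25 0.6 0.2 [-0.67 -1.1   0.02] 0.0599
-25 0.55 0.2 [-0.75 -1.1   0.11] 0.1012
```

```bash
python3 - <<'E'
from h import *
lip=np.array([.6363,.0101,.132]);x=np.array([.9782,.2076,0]);y=np.array([-.2076,.9782,0])
for n,p in(("scene",(203,8)),("scene",(374,90)),("top",(127,155)),("top",(356,103))):
    h=hit(n,p,lip+.042*x,x);print(n,p,h.round(3),round((h-lip)@y,3))
print(tri((203,8),(127,150)),tri((376,90),(357,103)))
for n,uv in(("wedge",(313,253)),("ring",(351,227)),("box",(344,181)),("pod",(158,250)),("fob",(162,295)),("cabR",(35,295)),("cabR2",(20,180))):
    print(n,onz("top",*uv,0.01).round(3))
cv2.imwrite("pics/s1.png",arm.capture("scene")[:,:,::-1])
E
```

```text
scene (203, 8) [0.644 0.175 0.51 ] 0.16
scene (374, 90) [ 0.717 -0.167  0.506] -0.19
top (127, 155) [0.642 0.184 0.538] 0.169
top (356, 103) [ 0.712 -0.142  0.545] -0.165
(array([0.65792843, 0.19626819, 0.49758792]), np.float64(0.003848593957873766)) (array([ 0.73142861, -0.15915066,  0.49317046]), np.float64(0.002328475535260704))
wedge [ 0.498 -0.157  0.01 ]
ring [ 0.564 -0.261  0.01 ]
box [ 0.688 -0.249  0.01 ]
pod [0.514 0.247 0.01 ]
fob [0.4   0.235 0.01 ]
cabR [0.407 0.558 0.01 ]
cabR2 [0.705 0.612 0.01 ]
```

View pics/s1.png

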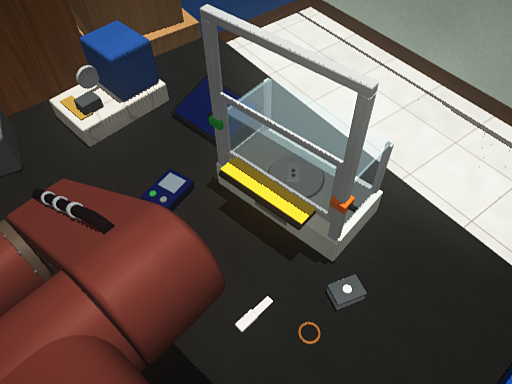

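```bash
python3 -m handwheel '{"translation":[[0,-0.052,-0.035],[0,-0.052,-0.035],[0,-0.052,-0.035],[0,-0.052,-0.035],[0,-0.052,-0.035],[0,-0.052,-0.035],[0,-0.052,-0.035],[0,-0.052,-0.03],[0,-0.052,-0.03]],"yaw":[0,0,0,0,0,0,0,0,0],"claw":[0,0,0,0,0,0,0,0,0]}'; python3 st.py
```

```text
t: 5.28
eef_pos: [0.2448, -0.709, 0.3954]
ee_rot: [-0.148, 0.042, -0.136, 0.979]
ft_force: [0.1, -0.2, 0.8]
grip_width: 0.0003
5.275 [-1.47  -0.512 -0.76   0.04   0.186  1.473] [ 0.2448 -0.709   0.3954] F [ 0.1 -0.2  0.8] 0.0003
[[-0.953  0.278  0.122]
 [-0.301 -0.919 -0.254]
 [ 0.041 -0.279  0.959]]
```

```bash
python3 -m handwheel '{"translation":[[0,-0.055,-0.025],[0,-0.055,-0.025],[0,-0.055,-0.02],[0,-0.055,-0.02],[0,-0.055,-0.02],[0,-0.055,-0.02]],"yaw":[0,0,0,0,0,0],"claw":[0,0,0,0,0,0]}'; python3 st.py
```

```text
t: 6.02
eef_pos: [0.2376, -0.6194, 0.3658]
ee_rot: [-0.139, 0.049, -0.175, 0.973]
ft_force: [1.3, 0.2, 0.3]
grip_width: 0.0002
6.025 [-1.454 -0.842 -0.967  0.242  0.148  1.464] [ 0.2376 -0.6194  0.3658] F [1.3 0.2 0.3] 0.0002
[[-0.956  0.254  0.144]
 [-0.289 -0.9   -0.327]
 [ 0.047 -0.354  0.934]]
```

```bash
python3 -m handwheel '{"translation":[[0,-0.025,-0.055],[0,-0.025,-0.055],[0,-0.025,-0.055],[0,-0.025,-0.055],[0,-0.025,-0.055],[0,-0.025,-0.055]],"yaw":[0,0,0,0,0,0],"claw":[0,0,0,0,0,0]}'; python3 st.py
```

```text
t: 6.78
eef_pos: [0.2517, -0.5703, 0.2347]
ee_rot: [-0.125, 0.066, -0.266, 0.954]
ft_force: [-0.1, -0.6, 0.3]
grip_width: 0.0003
6.775 [-1.381 -0.841 -1.093  0.301  0.043  1.475] [ 0.2517 -0.5703  0.2347] F [-0.1 -0.6  0.3] 0.0003
[[-0.96   0.203  0.192]
 [-0.273 -0.827 -0.491]
 [ 0.059 -0.524  0.85 ]]
```

```bash
python3 -m handwheel '{"translation":[[0,-0.055,-0.02],[0,-0.055,-0.02],[0,-0.055,-0.02],[0,-0.055,-0.02]],"yaw":[0,0,0,0],"claw":[0,0,0,0]}'; python3 st.py
```

```text
t: 7.28
eef_pos: [0.3174, -0.5061, 0.2216]
ee_rot: [-0.092, 0.077, -0.284, 0.951]
ft_force: [0.2, -0.8, 0.2]
grip_width: 0.0001
7.275 [-1.142 -0.841 -1.092  0.354 -0.225  1.61 ] [ 0.3174 -0.5061  0.2216] F [ 0.2 -0.8  0.2] 0.0001
[[-0.971  0.131  0.198]
 [-0.218 -0.822 -0.526]
 [ 0.094 -0.554  0.827]]
```

```bash
python3 -m handwheel '{"translation":[[0.05,0,0.03],[0.05,0,0.03],[0.05,0,0.03],[0.05,0,0.03]],"yaw":[0,0,0,0],"claw":[0,0,0,0]}'; python3 st.py
```

```text
t: 7.78
eef_pos: [0.1627, -0.6216, 0.3458]
ee_rot: [-0.099, 0.082, -0.284, 0.95]
ft_force: [0.6, -1.3, 1.0]
grip_width: 0.0001
7.775 [-1.57  -0.767 -0.826  0.538  0.141  1.356] [ 0.1627 -0.6216  0.3458] F [ 0.6 -1.3  1. ] 0.0001
[[-0.967  0.142  0.211]
 [-0.234 -0.819 -0.524]
 [ 0.099 -0.557  0.825]]
```

```bash
python3 -m handwheel '{"translation":[[-0.008,-0.015,-0.06],[-0.008,-0.015,-0.06],[-0.008,-0.015,-0.06],[-0.008,-0.015,-0.06],[-0.006,-0.015,-0.06]],"yaw":[0,0,0,0,0],"claw":[0,0,0,0,0]}'; python3 st.py
```

```text
t: 8.4
eef_pos: [0.1815, -0.5599, 0.1858]
ee_rot: [-0.086, 0.09, -0.344, 0.931]
ft_force: [0.2, 0.5, -0.0]
grip_width: -0.0001
8.4 [-1.497 -0.841 -1.093  0.463  0.043  1.39 ] [ 0.1815 -0.5599  0.1858] F [ 0.2  0.5 -0. ] -0.0001
[[-0.969  0.099  0.226]
 [-0.222 -0.749 -0.624]
 [ 0.108 -0.655  0.748]]
```

```bash
python3 -m handwheel '{"translation":[[0,-0.04,0.04],[0,-0.045,0.035],[0,-0.045,0.035],[0,-0.03,-0.055],[0,-0.03,-0.055],[0,-0.03,-0.055],[0,-0.03,-0.055],[0,-0.03,-0.055]],"yaw":[0,0,0,0,0,0,0,0],"claw":[0,0,0,0,0,0,0,0]}'; python3 st.py
```

```text
t: 9.4
eef_pos: [0.2621, -0.4301, 0.3318]
ee_rot: [-0.045, 0.111, -0.437, 0.891]
ft_force: [0.1, 0.3, 0.4]
grip_width: 0.0002
9.4 [-1.162 -0.841 -0.73   1.068 -0.264  1.662] [ 0.2621 -0.4301  0.3318] F [0.1 0.3 0.4] 0.0002
[[-0.971 -0.018  0.238]
 [-0.177 -0.614 -0.769]
 [ 0.16  -0.789  0.593]]
```

```bash
python3 -m handwheel '{"translation":[[0.055,0,0.02],[0.055,0,0.02],[0.03,-0.01,-0.05],[0.01,-0.015,-0.06],[0.01,-0.015,-0.06],[0.005,-0.015,-0.06]],"yaw":[0,0,0,0,0,0],"claw":[0,0,0,0,0,0]}'; python3 st.py
```

```text
t: 10.15
eef_pos: [0.1425, -0.4307, 0.3708]
ee_rot: [-0.031, 0.126, -0.515, 0.847]
ft_force: [0.5, -0.6, -0.2]
grip_width: 0.0002
10.15 [-1.478 -0.841 -0.599  1.333 -0.12   1.404] [ 0.1425 -0.4307  0.3708] F [ 0.5 -0.6 -0.2] 0.0002
[[-0.966 -0.077  0.246]
 [-0.183 -0.468 -0.865]
 [ 0.181 -0.881  0.438]]
```

```bash
python3 -m handwheel '{"translation":[[0.015,-0.01,-0.06],[0.012,-0.01,-0.06],[0.01,-0.01,-0.06],[0.01,-0.01,-0.06],[0.01,-0.01,-0.06],[0.01,-0.01,-0.06]],"yaw":[0,0,0,0,0,0],"claw":[0,0,0,0,0,0]}'; python3 st.py
```

```text
t: 10.9
eef_pos: [0.1362, -0.2912, 0.4189]
ee_rot: [0.008, 0.144, -0.617, 0.774]
ft_force: [1.1, -0.1, 0.2]
grip_width: -0.0002
10.9 [-1.371 -0.841 -0.447  1.763 -0.236  1.552] [ 0.1362 -0.2912  0.4189] F [ 1.1 -0.1  0.2] -0.0002
[[-0.958 -0.19   0.213]
 [-0.166 -0.238 -0.957]
 [ 0.233 -0.952  0.197]]
```

```bash
python3 -m handwheel '{"translation":[[-0.055,-0.018,0.015],[-0.055,-0.018,0.015],[-0.055,-0.018,0.015],[-0.055,-0.018,0.015],[-0.055,-0.018,0.015],[-0.055,-0.018,0.015]],"yaw":[-0.15,-0.15,-0.15,-0.15,-0.15,-0.15],"claw":[0,0,0,0,0,0]}'; python3 st.py
```

```text
t: 11.65
eef_pos: [0.472, -0.1707, 0.4498]
ee_rot: [-0.264, 0.474, -0.547, 0.638]
ft_force: [-0.2, -0.2, -0.0]
grip_width: -0.0001
11.65 [-0.46  -0.025  0.212  1.856 -0.321  1.575] [ 0.472  -0.1707  0.4498] F [-0.2 -0.2 -0. ] -0.0001
[[-0.412 -0.181  0.893]
 [-0.855 -0.262 -0.448]
 [ 0.315 -0.948 -0.047]]
```

```bash
python3 -m handwheel '{"translation":[[-0.05,-0.045,0],[-0.05,-0.045,0],[-0.05,-0.045,0],[-0.045,-0.05,0],[-0.045,-0.05,0]],"yaw":[-0.15,-0.15,-0.15,-0.15,-0.1],"claw":[0,0,0,0,0]}'; python3 st.py
```

```text
t: 12.28
eef_pos: [0.5214, 0.079, 0.538]
ee_rot: [-0.462, 0.657, -0.389, 0.451]
ft_force: [1.8, 0.1, -0.1]
grip_width: -0.0002
12.275 [ 0.022  0.242  0.677  2.111 -0.272  1.325] [0.5214 0.079  0.538 ] F [ 1.8  0.1 -0.1] -0.0002
[[ 0.29  -0.095  0.952]
 [-0.928 -0.271  0.256]
 [ 0.234 -0.958 -0.167]]
```

```bash
python3 -m handwheel '{"translation":[[-0.03,-0.05,-0.005],[-0.03,-0.05,-0.005],[-0.03,-0.05,-0.005],[-0.03,-0.04,0.01]],"yaw":[-0.08,-0.08,-0.08,-0.08],"claw":[0,0,0,0]}'; python3 st.py
```

```text
t: 12.78
eef_pos: [0.4505, 0.2075, 0.589]
ee_rot: [-0.559, 0.694, -0.254, 0.376]
ft_force: [-0.1, -0.3, -0.2]
grip_width: -0.0002
12.775 [ 0.288  0.126  0.662  2.111 -0.257  1.221] [0.4505 0.2075 0.589 ] F [-0.1 -0.3 -0.2] -0.0002
[[ 0.588  0.068  0.806]
 [-0.773 -0.245  0.584]
 [ 0.238 -0.967 -0.092]]
```

```bash
python3 -m handwheel '{"translation":[[0.0,-0.05,0.035],[0.0,-0.05,0.035],[0.0,-0.045,0.04],[0.0,-0.045,0.04]],"yaw":[0,0,0,0],"claw":[0,0,0,0]}'; python3 st.py
```

```text
t: 13.28
eef_pos: [0.5054, 0.2945, 0.6431]
ee_rot: [-0.611, 0.646, -0.195, 0.414]
ft_force: [0.3, 0.1, 0.8]
grip_width: 0.0001
13.275 [ 0.41   0.402  1.11   2.111 -0.268  1.29 ] [0.5054 0.2945 0.6431] F [0.3 0.1 0.8] 0.0001
[[ 0.581  0.254  0.773]
 [-0.758 -0.178  0.628]
 [ 0.297 -0.951  0.088]]
```

```bash
python3 -m handwheel '{"translation":[[0.0,-0.03,0.05],[0.0,-0.03,0.05],[0.0,-0.03,0.05],[0.0,-0.03,0.05],[0,-0.025,0.055]],"yaw":[0,0,0,0,0],"claw":[0,0,0,0,0]}'; python3 st.py
```

```text
t: 13.9
eef_pos: [0.4675, 0.3506, 0.6611]
ee_rot: [0.629, -0.627, 0.174, -0.426]
ft_force: [-0.7, -0.5, -0.2]
grip_width: -0.0002
13.9 [ 0.536  0.409  1.156  2.111 -0.294  1.396] [0.4675 0.3506 0.6611] F [-0.7 -0.5 -0.2] -0.0002
[[ 0.577  0.317  0.753]
 [-0.754 -0.149  0.64 ]
 [ 0.315 -0.937  0.153]]
```

```bash
python3 -m handwheel '{"translation":[[0.025,-0.01,0.055],[0.025,-0.01,0.055],[0.025,-0.01,0.055],[0.025,-0.01,0.055],[0.025,-0.01,0.055]],"yaw":[0,0,0,0,0],"claw":[0,0,0,0,0]}'; python3 st.py
```

```text
t: 14.52
eef_pos: [0.5013, 0.299, 0.6619]
ee_rot: [-0.621, 0.635, -0.182, 0.422]
ft_force: [-1.2, 1.0, -0.5]
grip_width: -0.0001
14.525 [ 0.421  0.404  1.155  2.111 -0.271  1.289] [0.5013 0.299  0.6619] F [-1.2  1.  -0.5] -0.0001
[[ 0.577  0.293  0.762]
 [-0.755 -0.162  0.635]
 [ 0.31  -0.942  0.128]]
```

```bash
python3 -m handwheel '{"translation":[[-0.02,0.039,0.036],[-0.02,0.039,0.036],[-0.02,0.039,0.036],[-0.02,0.039,0.036],[-0.02,0.039,0.036]],"yaw":[0,0,0,0,0],"claw":[0,0,0,0,0]}'; python3 st.py
```

```text
t: 15.15
eef_pos: [0.6377, 0.4497, 0.4631]
ee_rot: [-0.625, 0.629, -0.179, 0.427]
ft_force: [1.2, -0.1, -0.3]
grip_width: 0.0001
15.15 [ 0.534  0.73   1.154  1.799 -0.295  1.406] [0.6377 0.4497 0.4631] F [ 1.2 -0.1 -0.3] 0.0001
[[ 0.571  0.308  0.761]
 [-0.759 -0.155  0.632]
 [ 0.313 -0.939  0.146]]
```

```bash
python3 -m handwheel '{"translation":[[0.005,0,0.06],[0.005,0,0.06],[0.005,0,0.06],[0.005,0,0.06],[0.005,0,0.06],[0.005,0,0.06]],"yaw":[0,0,0,0,0,0],"claw":[0,0,0,0,0,0]}'; python3 st.py
```

```text
t: 15.9
eef_pos: [0.7644, 0.5175, 0.4165]
ee_rot: [0.692, -0.548, 0.111, -0.456]
ft_force: [-0.9, 0.8, 0.5]
grip_width: -0.0003
15.9 [ 0.522  0.834  1.154  1.423 -0.272  1.315] [0.7644 0.5175 0.4165] F [-0.9  0.8  0.5] -0.0003
[[ 0.559  0.51   0.654]
 [-0.754 -0.016  0.657]
 [ 0.346 -0.86   0.375]]
```

```bash
python3 -m handwheel '{"translation":[[0.0,0.01,0.06],[0.0,0.01,0.06],[0.0,0.01,0.06],[0.0,0.01,0.06],[0.0,0.01,0.06]],"yaw":[0,0,0,0,0],"claw":[0,0,0,0,0]}'; python3 st.py
```

```text
t: 16.52
eef_pos: [0.8377, 0.5889, 0.4077]
ee_rot: [0.742, -0.466, 0.048, -0.479]
ft_force: [-0.2, 0.3, -0.1]
grip_width: 0.0003
16.525 [ 0.543  0.905  1.154  1.117 -0.256  1.271] [0.8377 0.5889 0.4077] F [-0.2  0.3 -0.1] 0.0003
[[ 0.537  0.666  0.518]
 [-0.755  0.107  0.647]
 [ 0.375 -0.738  0.56 ]]
```

```bash
python3 -m handwheel '{"translation":[[0,-0.03,0],[0,-0.03,0],[0,-0.03,0],[0,-0.03,0]],"yaw":[0.15,0.15,0.15,0.14],"claw":[0,0,0,0]}'; python3 st.py
```

```text
t: 17.02
eef_pos: [0.7597, 0.573, 0.4868]
ee_rot: [0.691, -0.308, 0.27, -0.597]
ft_force: [0.3, -0.1, -0.5]
grip_width: -0.0003
17.025 [ 0.577  0.673  0.974  1.19  -0.279  1.907] [0.7597 0.573  0.4868] F [ 0.3 -0.1 -0.5] -0.0003
[[ 0.143  0.658  0.739]
 [-0.99   0.099  0.103]
 [-0.005 -0.746  0.665]]
```

```bash
python3 -m handwheel '{"translation":[[0.034,-0.025,-0.035],[0.034,-0.025,-0.035],[0.034,-0.025,-0.035],[0.034,-0.025,-0.035],[0.034,-0.025,-0.035],[0.034,-0.025,-0.035],[0.034,-0.025,-0.035],[0.034,-0.025,-0.035],[0.056,0.002,-0.004],[0.056,0.002,-0.004],[0.056,0.002,-0.004],[0.056,0.002,-0.004]],"yaw":[0,0,0,0,0,0,0,0,0,0,0,0],"claw":[0,0,0,0,0,0,0,0,0,0,0,0]}'; python3 st.py
```

```text
t: 18.52
eef_pos: [0.5194, 0.0448, 0.4381]
ee_rot: [0.688, -0.316, 0.274, -0.594]
ft_force: [0.6, 0.2, 0.2]
grip_width: -0.0
18.525 [-0.295 -0.839 -0.548  1.203  0.283  1.228] [0.5194 0.0448 0.4381] F [0.6 0.2 0.2] -0.0
[[ 0.145  0.643  0.752]
 [-0.989  0.096  0.109]
 [-0.002 -0.759  0.651]]
```

```bash
python3 -m handwheel '{"translation":[[0.034,0.029,-0.019],[0.034,0.029,-0.019],[0.034,0.029,-0.019],[0.034,0.029,-0.019],[0,0.03,-0.026],[0,0.03,-0.026]],"yaw":[0,0,0,0,0,0],"claw":[0,0,0,0,0,0]}'; python3 st.py
```

```text
t: 19.27
eef_pos: [0.5568, -0.101, 0.2178]
ee_rot: [0.684, -0.314, 0.273, -0.599]
ft_force: [0.3, -0.5, -0.1]
grip_width: 0.0
19.275 [-0.598 -0.718 -0.875  0.84   0.451  0.972] [ 0.5568 -0.101   0.2178] F [ 0.3 -0.5 -0.1] 0.0
[[ 0.133  0.649  0.749]
 [-0.991  0.085  0.103]
 [ 0.003 -0.756  0.654]]
```

```bash
python3 -m handwheel '{"translation":[[0,0.038,-0.033],[0,0.038,-0.033]],"yaw":[0,0],"claw":[0,0]}'; python3 st.py; python3 - <<'E'
from h import *
cv2.imwrite("pics/s2.png",arm.capture("scene")[:,:,::-1])
E
```

```text
t: 19.52
eef_pos: [0.5565, -0.103, 0.1151]
ee_rot: [0.684, -0.314, 0.272, -0.6]
ft_force: [0.9, -0.8, 0.2]
grip_width: -0.0002
19.525 [-0.602 -0.632 -1.013  0.614  0.451  0.97 ] [ 0.5565 -0.103   0.1151] F [ 0.9 -0.8  0.2] -0.0002
[[ 0.132  0.65   0.748]
 [-0.991  0.082  0.103]
 [ 0.006 -0.755  0.656]]
```

View pics/s2.png

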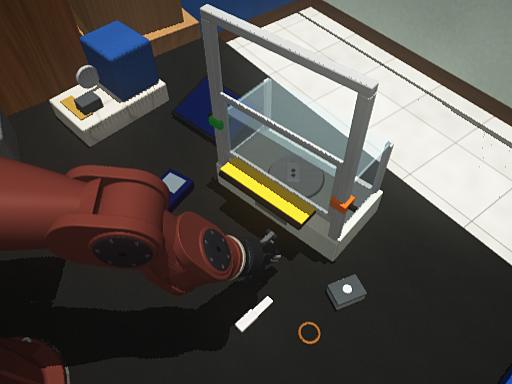

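```bash
python3 -m handwheel '{"translation":[[-0.042,0,0],[0,0.029,0.034],[0,0.005,0.005],[0,-0.015,0.013]],"yaw":[0,0,0,0],"claw":[0,0,0,0]}'; python3 st.py
```

```text
t: 20.08
eef_pos: [0.5923, -0.051, 0.123]
ee_rot: [0.682, -0.315, 0.28, -0.598]
ft_force: [-0.4, -0.9, 0.1]
grip_width: -0.0001
20.075 [-0.45  -0.538 -0.939  0.557  0.364  1.109] [ 0.5923 -0.051   0.123 ] F [-0.4 -0.9  0.1] -0.0001
[[ 0.129  0.639  0.758]
 [-0.992  0.087  0.096]
 [-0.004 -0.764  0.645]]
```

```bash
python3 -m handwheel '{"translation":[[0,-0.015,0.013],[0,-0.008,0.007],[0,-0.008,0.007]],"yaw":[0,0,0],"claw":[0,0,0]}'; python3 st.py;  python3 - <<'E'
from h import *
im=arm.capture("scene")[:,:,::-1];cv2.imwrite("pics/s3.png",cv2.resize(im[100:300,180:400],None,fx=3,fy=3))
E
```

```text
t: 20.45
eef_pos: [0.593, -0.0524, 0.1682]
ee_rot: [0.682, -0.315, 0.279, -0.598]
ft_force: [-1.3, 0.2, -3.6]
grip_width: -0.0003
20.45 [-0.452 -0.588 -0.887  0.658  0.364  1.108] [ 0.593  -0.0524  0.1682] F [-1.3  0.2 -3.6] -0.0003
[[ 0.128  0.639  0.758]
 [-0.992  0.085  0.096]
 [-0.004 -0.764  0.645]]
```

View pics/s3.png

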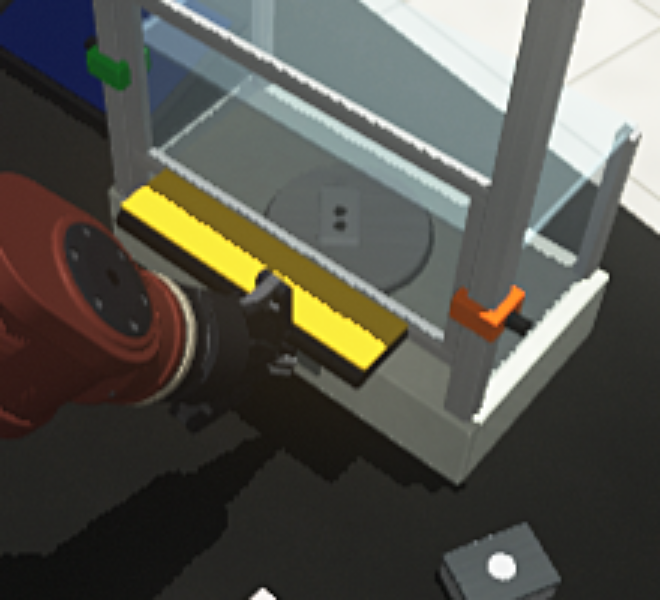

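```bash
python3 -m handwheel '{"translation":[[0,-0.015,0.013],[0,-0.015,0.013],[0,-0.015,0.013],[0,-0.008,0.007],[0,0,0]],"yaw":[0,0,0,0,0],"claw":[0,0,0,0,0]}'; python3 st.py;  python3 - <<'E'
from h import *
im=arm.capture("scene")[:,:,::-1];cv2.imwrite("pics/s4.png",cv2.resize(im[60:260,180:400],None,fx=3,fy=3))
E
```

```text
t: 21.12
eef_pos: [0.5902, -0.0523, 0.2346]
ee_rot: [0.68, -0.318, 0.286, -0.596]
ft_force: [-3.2, -1.5, -0.4]
grip_width: -0.0001
21.125 [-0.452 -0.624 -0.783  0.812  0.361  1.108] [ 0.5902 -0.0523  0.2346] F [-3.2 -1.5 -0.4] -0.0001
[[ 0.126  0.629  0.767]
 [-0.992  0.087  0.091]
 [-0.009 -0.773  0.635]]
```

View pics/s4.png

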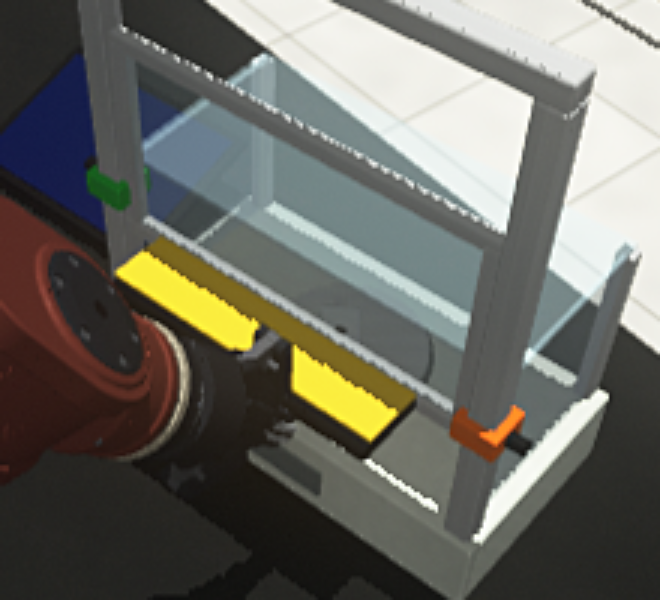

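```bash
python3 - <<'E'
from h import *
lip=np.array([.6363,.0101,.132]);x=np.array([.9782,.2076,0]);y=np.array([-.2076,.9782,0])
def m(uv,xo=0):
    h=hit("scene",uv,lip+xo*x,x);return round((h-lip)@y,4),round(h[2]-.013,4)
g=lambda X,Y,ox,oy:(ox+(X+.5)/3-.5,oy+(Y+.5)/3-.5)
print("before",m(S(443,447)),m(S(120,280)),m(S(503,403),.052),m(S(178,240),.052))
print("now",m(g(370,442,180,60)),m(g(116,275,180,60)),m(g(415,401,180,60),.052),m(g(154,240,180,60),.052))
im=arm.capture("top")[:,:,::-1];cv2.imwrite("pics/t4.png",cv2.resize(im[90:260,140:340],None,fx=3,fy=3))
E
```

```text
before (np.float64(-0.1183), np.float64(0.1321)) (np.float64(0.1207), np.float64(0.1298)) (np.float64(-0.1197), np.float64(0.1302)) (np.float64(0.1223), np.float64(0.1309))
now (np.float64(-0.1203), np.float64(0.1931)) (np.float64(0.1169), np.float64(0.1948)) (np.float64(-0.1203), np.float64(0.1873)) (np.float64(0.1276), np.float64(0.1855))
```

View pics/t4.png

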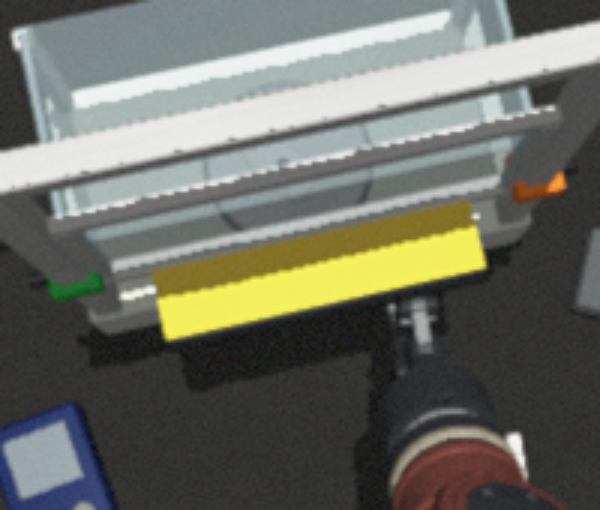

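```bash
python3 -m handwheel '{"translation":[[0,-0.012,0.0095],[0,-0.012,0.0095],[0,0,0]],"yaw":[0,0,0],"claw":[0,0,0]}'; python3 st.py;  python3 - <<'E'
from h import *
im=arm.capture("scene")[:,:,::-1];cv2.imwrite("pics/s5.png",cv2.resize(im[80:230,190:390],None,fx=4,fy=4))
im=arm.capture("top")[:,:,::-1];cv2.imwrite("pics/t5.png",cv2.resize(im[90:230,140:340],None,fx=4,fy=4))
E
```

```text
t: 21.6
eef_pos: [0.5903, -0.0528, 0.2681]
ee_rot: [0.68, -0.317, 0.284, -0.597]
ft_force: [0.3, 0.8, 0.2]
grip_width: 0.0
21.6 [-0.454 -0.632 -0.729  0.872  0.362  1.107] [ 0.5903 -0.0528  0.2681] F [0.3 0.8 0.2] 0.0
[[ 0.126  0.631  0.766]
 [-0.992  0.086  0.092]
 [-0.008 -0.771  0.637]]
```

View pics/s5.png

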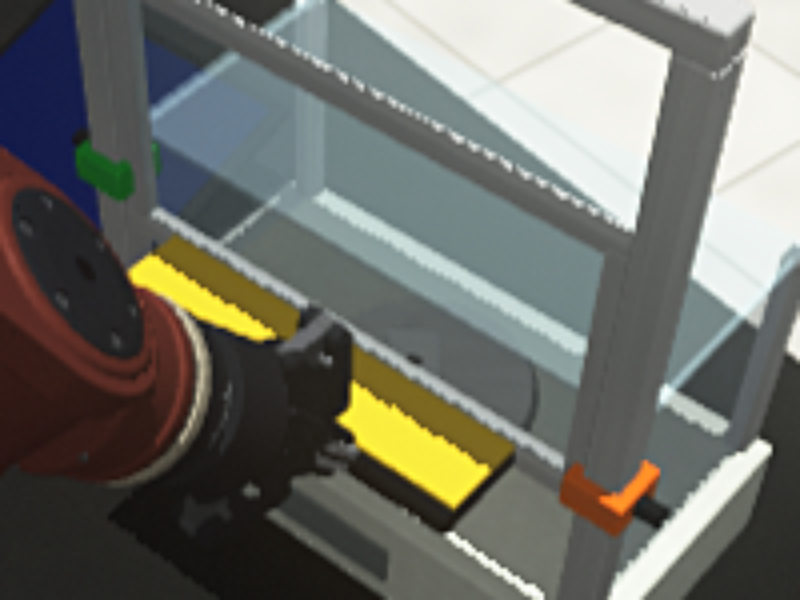

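View pics/t5.png

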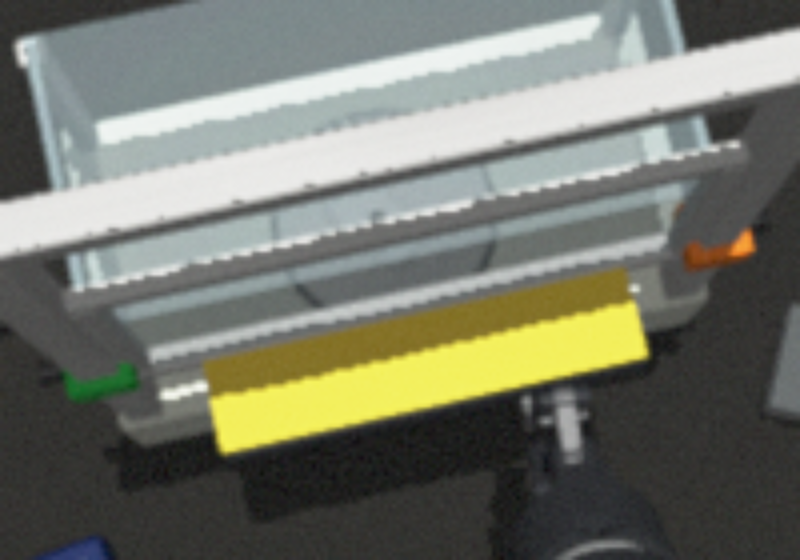

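```bash
python3 - <<'E'
from h import *
lip=np.array([.6363,.0101,.132]);x=np.array([.9782,.2076,0]);y=np.array([-.2076,.9782,0])
def m(n,uv,xo=0):
    h=hit(n,uv,lip+xo*x,x);return round((h-lip)@y,4),round(h[2]-.013,4)
g=lambda X,Y:(190+(X+.5)/4-.5,80+(Y+.5)/4-.5)
print("scene",m("scene",g(456,508)),m("scene",g(515,451),.052),m("scene",g(166,236),.052))
for a,b in(((456,508),(649,357)),((515,451),(628,267)),((166,236),(205,362))): 
    p,e=tri(g(*a),T(*b));print(p.round(4),round(e,4),"lip z",round(p[2]-.013,4))
# width-scale in top view
for a,b,n in(((233,467),(636,375),"front0"),((222,455),(649,357),"front now")):
    A,B=T(*a),T(*b);w=np.hypot(A[0]-B[0],A[1]-B[1]);print(n,w,"z",I["top"]["eye"][2]-421.7*.24/w)
# green again in scene, with same view: face corners
for p in((78,145),(79,170),(121,167),(122,198)):
    h=hit("scene",g(*p),lip+.042*x,x);print("green",round((h-lip)@y,4),round(h[2],4))
E
```

```text
scene (np.float64(-0.1217), np.float64(0.1955)) (np.float64(-0.1208), np.float64(0.1909)) (np.float64(0.1269), np.float64(0.1893))
[ 0.6621 -0.1079  0.2068] 0.0009 lip z 0.1938
[ 0.7126 -0.0978  0.2044] 0.0013 lip z 0.1914
[0.6598 0.1376 0.2096] 0.0061 lip z 0.1966
front0 103.34196872519897 z 0.142374080381365
front now 109.52539659823195 z 0.1976648425623786
green 0.1826 0.2466
green 0.1847 0.2264
green 0.148 0.25
green 0.1501 0.2253
```

```bash
python3 -m handwheel '{"translation":[[0,-0.025,-0.03],[0,0.02,-0.025],[0,0.03,-0.025]],"yaw":[0,0,0],"claw":[0,0,0]}'; python3 st.py;  python3 - <<'E'
from h import *
g=lambda X,Y:(190+(X+.5)/4-.5,80+(Y+.5)/4-.5)
p,e=tri(g(352,448),T(550,388));print(p.round(3),e)
im=arm.capture("scene")[:,:,::-1];cv2.imwrite("pics/s6.png",cv2.resize(im[130:255,220:360],None,fx=5,fy=4.8,interpolation=cv2.INTER_CUBIC))
im=arm.capture("top")[:,:,::-1];cv2.imwrite("pics/t6.png",cv2.resize(im[160:240,230:340],None,fx=6,fy=6,interpolation=cv2.INTER_CUBIC))
E
```

```text
t: 22.08
eef_pos: [0.5439, -0.0582, 0.1958]
ee_rot: [0.68, -0.318, 0.284, -0.597]
ft_force: [0.4, -0.3, -0.8]
grip_width: -0.0001
22.075 [-0.519 -0.801 -0.958  0.834  0.398  1.048] [ 0.5439 -0.0582  0.1958] F [ 0.4 -0.3 -0.8] -0.0001
[[ 0.126  0.631  0.766]
 [-0.992  0.087  0.092]
 [-0.008 -0.771  0.637]]
[ 0.643 -0.051  0.214] 0.0029195117599094787
```

View pics/s6.png

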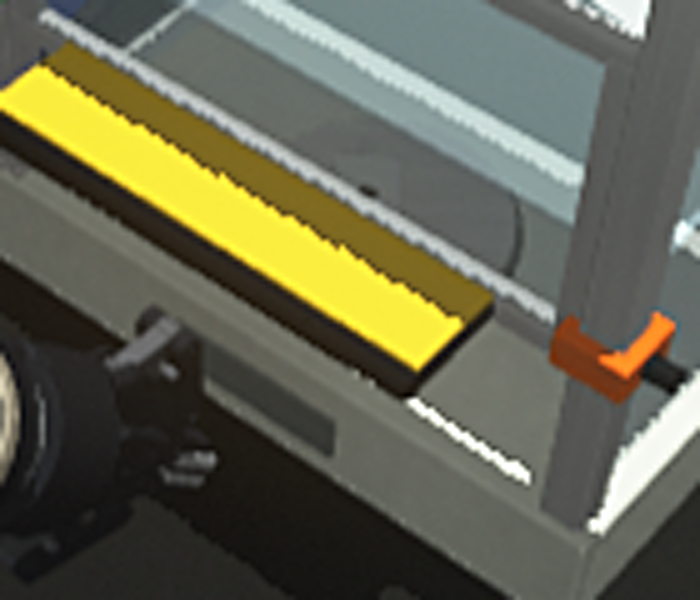

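View pics/t6.png

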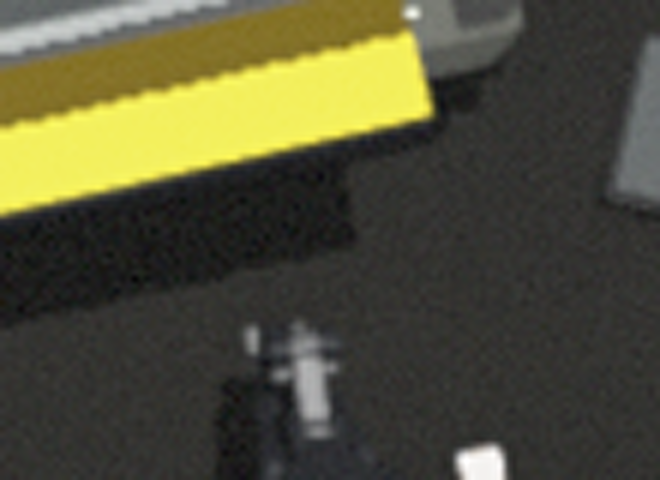

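```bash
python3 -m handwheel '{"translation":[[0,0.016,-0.013],[0,0,0],[0,0,0],[0,0,0],[0,0,0],[0,0,0],[0,0,0],[0,0,0],[0,0,0]],"yaw":[-0.175,-0.175,-0.175,-0.175,-0.175,-0.175,-0.175,-0.175,-0.175],"claw":[0,0,0,0,0,0,0,0,0]}'; python3 st.py
```

```text
t: 23.3
eef_pos: [0.5456, -0.0573, 0.1824]
ee_rot: [0.675, -0.651, -0.299, -0.179]
ft_force: [-0.5, -0.9, 0.1]
grip_width: 0.0004
23.3 [-0.516 -0.786 -0.974  0.804  0.399 -0.576] [ 0.5456 -0.0573  0.1824] F [-0.5 -0.9  0.1] 0.0004
[[ 0.757  0.63  -0.171]
 [ 0.148  0.089  0.985]
 [ 0.636 -0.771 -0.026]]
```

```bash
python3 -m handwheel '{"translation":[[0.022,0.019,0],[0.022,0.019,0],[0,0,0]],"yaw":[0,0,0],"claw":[0,0,0]}'; python3 st.py;  python3 - <<'E'
from h import *
im=arm.capture("scene")[:,:,::-1];cv2.imwrite("pics/s7.png",cv2.resize(im[130:255,220:360],None,fx=5,fy=4.8,interpolation=cv2.INTER_CUBIC))
E
```

```text
t: 23.68
eef_pos: [0.6066, -0.0477, 0.1866]
ee_rot: [0.673, -0.651, -0.302, -0.179]
ft_force: [-0.3, 0.7, -0.4]
grip_width: -0.0001
23.675 [-0.429 -0.544 -0.822  0.68   0.351 -0.502] [ 0.6066 -0.0477  0.1866] F [-0.3  0.7 -0.4] -0.0001
[[ 0.754  0.634 -0.173]
 [ 0.152  0.088  0.984]
 [ 0.639 -0.769 -0.03 ]]
```

View pics/s7.png

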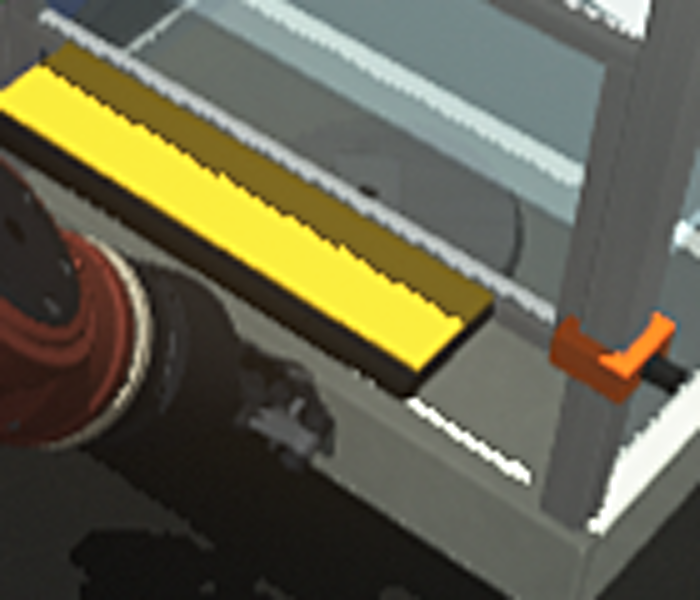

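```bash
python3 -m handwheel '{"translation":[[0.0095,-0.0115,0],[0.0075,-0.008,0],[0.0065,-0.007,0]],"yaw":[0,0,0],"claw":[0,0,0]}'; python3 st.py
```

```text
t: 24.1
eef_pos: [0.6055, -0.0469, 0.2247]
ee_rot: [0.673, -0.652, -0.301, -0.179]
ft_force: [-3.9, -1.7, -3.8]
grip_width: -0.0004
24.1 [-0.427 -0.571 -0.77   0.76   0.348 -0.5  ] [ 0.6055 -0.0469  0.2247] F [-3.9 -1.7 -3.8] -0.0004
[[ 0.755  0.633 -0.172]
 [ 0.151  0.087  0.985]
 [ 0.638 -0.769 -0.03 ]]
```

```bash
python3 -m handwheel '{"translation":[[0.0095,-0.009,0],[0.0095,-0.009,0],[0,0,0]],"yaw":[0,0,0],"claw":[0,0,0]}'; python3 st.py;  python3 - <<'E'
from h import *
im=arm.capture("scene")[:,:,::-1];cv2.imwrite("pics/s8.png",cv2.resize(im[80:230,190:390],None,fx=4,fy=4,interpolation=cv2.INTER_CUBIC))
im=arm.capture("top")[:,:,::-1];cv2.imwrite("pics/t8.png",cv2.resize(im[90:230,140:340],None,fx=4,fy=4,interpolation=cv2.INTER_CUBIC))
E
```

```text
t: 24.48
eef_pos: [0.6058, -0.0469, 0.2505]
ee_rot: [0.673, -0.653, -0.297, -0.178]
ft_force: [-0.2, -0.0, 0.4]
grip_width: 0.0002
24.475 [-0.424 -0.573 -0.722  0.815  0.34  -0.495] [ 0.6058 -0.0469  0.2505] F [-0.2 -0.   0.4] 0.0002
[[ 0.76   0.628 -0.167]
 [ 0.148  0.083  0.986]
 [ 0.632 -0.774 -0.03 ]]
```

View pics/s8.png

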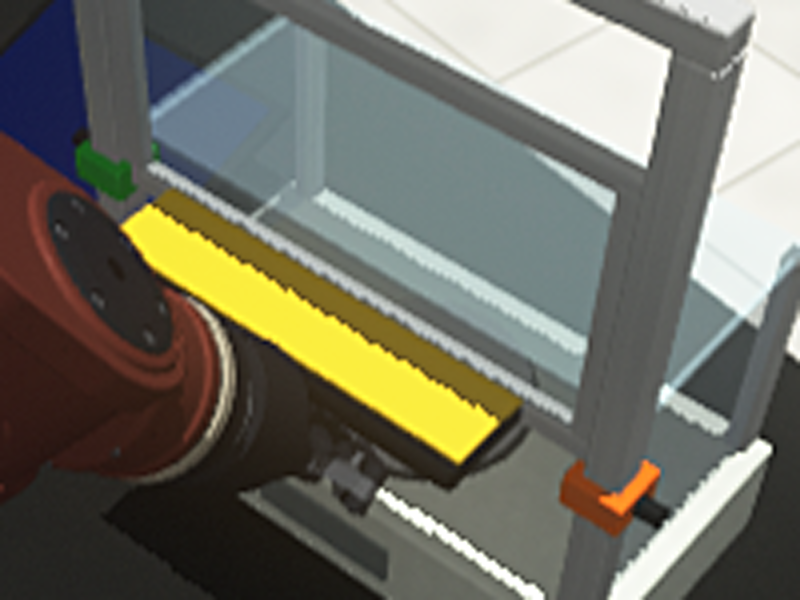

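View pics/t8.png

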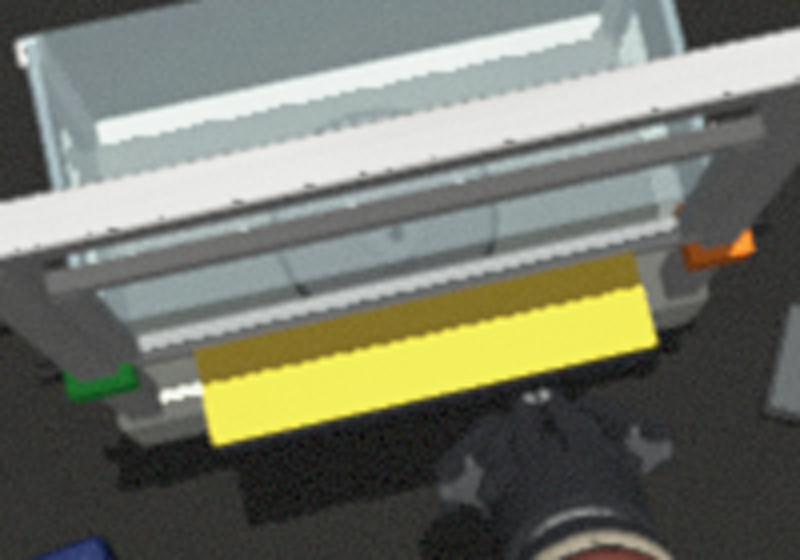

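```bash
cat > m.py <<'E'
from h import *
import sys,json
lip=np.array([.6363,.0101,.132]);x=np.array([.9782,.2076,0]);y=np.array([-.2076,.9782,0])
g=lambda X,Y:(190+(X+.5)/4-.5,80+(Y+.5)/4-.5)
def run(FRs,BRs,FRt,BRt,FLt):
    for n,uv,xo in(("scene",g(*FRs),0),("scene",g(*BRs),.052)):
        h=hit(n,uv,lip+xo*x,x);print(n,round((h-lip)@y,4),round(h[2]-.013,4))
    for a,b in((FRs,FRt),(BRs,BRt)):
        p,e=tri(g(*a),T(*b));print("tri lip z",round(p[2]-.013,4),round(e,4))
    A,B=T(*FLt),T(*FRt);w=np.hypot(A[0]-B[0],A[1]-B[1]);print("top width z",I["top"]["eye"][2]-421.7*.24/w-.013+.0025)
E
python3 -c "
from m import run
run((462,467),(522,405),(658,347),(637,254),(212,446))"
```

```text
scene -0.1223 0.2293
scene -0.1207 0.2277
tri lip z 0.2276 0.0016
tri lip z 0.2293 0.0004
top width z 0.2250975925252891
```

```bash
python3 -m handwheel '{"translation":[[-0.01,0,0],[-0.03,0,0],[-0.035,-0.015,0],[-0.03,-0.035,0],[0,0,0],[0,0,0]],"yaw":[0,0,0,0,0,0],"claw":[0,0,0,0,0,0]}'; python3 st.py;  python3 - <<'E'
from h import *
im=arm.capture("scene")[:,:,::-1];cv2.imwrite("pics/s9.png",cv2.resize(im[80:230,190:390],None,fx=4,fy=4,interpolation=cv2.INTER_CUBIC))
im=arm.capture("top")[:,:,::-1];cv2.imwrite("pics/t9.png",cv2.resize(im[90:230,140:340],None,fx=4,fy=4,interpolation=cv2.INTER_CUBIC))
E
```

```text
t: 25.32
eef_pos: [0.5175, -0.0767, 0.2174]
ee_rot: [0.683, -0.649, -0.29, -0.167]
ft_force: [0.5, 0.8, 0.5]
grip_width: 0.0001
25.325 [-0.597 -0.842 -0.925  0.976  0.438 -0.665] [ 0.5175 -0.0767  0.2174] F [0.5 0.8 0.5] 0.0001
[[ 0.775  0.605 -0.18 ]
 [ 0.149  0.102  0.984]
 [ 0.614 -0.789 -0.011]]
```

View pics/s9.png

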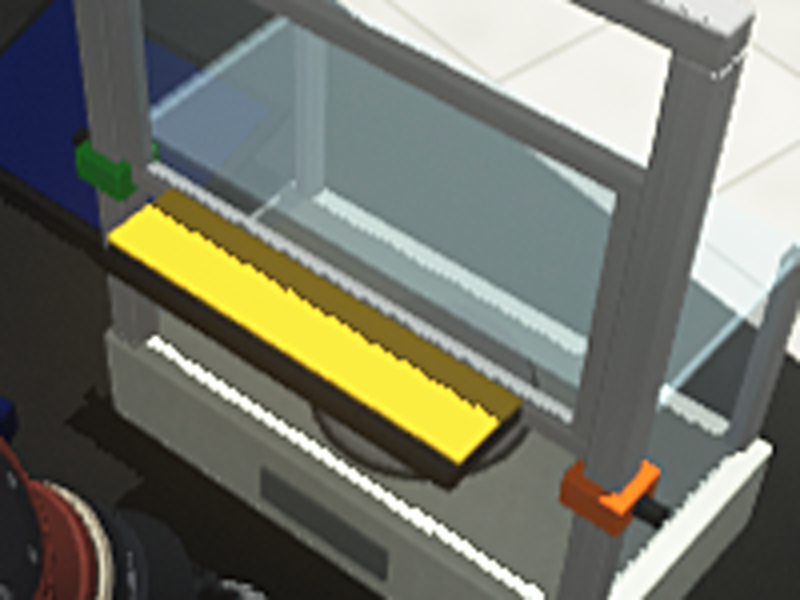

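View pics/t9.png

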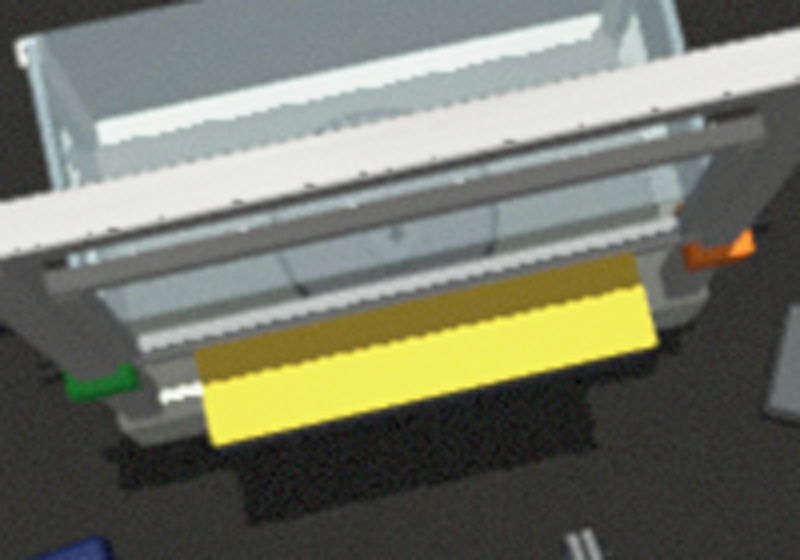

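```bash
python3 - <<'E'
from m import *
for a,b in(((108,238),(212,446)),((157,204),(195,349)),((462,467),(658,347)),((520,405),(637,254))):
    p,e=tri(g(*a),T(*b));print("lip",round(p[2]-.013,4),round(e,4),((p-lip)@x).round(4),((p-lip)@y).round(4))
# green bottom-front corners, + top front corners
for a,b in(((80,171),(71,401)),((121,200),(138,388))):
    p,e=tri(g(*a),T(*b));print("green",round(p[2]+.011,4),round(e,4),((p-lip)@x).round(4),((p-lip)@y).round(4))
# Same-ray comparison: expected lip at z=h vs collar centre at .042 front
for h in(.225,.230,.235,.24):
    f=lambda xo,yo,z:tuple(np.round((np.array(proj("scene",lip*[1,1,0]+xo*x+yo*y+[0,0,z]))-[190,80])*4,0))
    print(h,"capFL",f(0,.12,h+.013),"capFR",f(0,-.12,h+.013),"green bl,br",f(.042,.19,h-.011),f(.042,.154,h-.011),"tl,tr",f(.042,.19,h+.011),f(.042,.154,h+.011))
E
```

```text
lip 0.2293 0.0014 0.0015 0.1204
lip 0.2193 0.0111 0.051 0.123
lip 0.2276 0.0016 0.0004 -0.1212
lip 0.2296 0.0013 0.0505 -0.1211
green 0.2296 0.0025 0.0464 0.1911
green 0.2297 0.0011 0.0447 0.155
0.225 capFL (np.float64(105.0), np.float64(244.0)) capFR (np.float64(456.0), np.float64(469.0)) green bl,br (np.float64(73.0), np.float64(180.0)) (np.float64(117.0), np.float64(208.0)) tl,tr (np.float64(69.0), np.float64(152.0)) (np.float64(114.0), np.float64(179.0))
0.23 capFL (np.float64(104.0), np.float64(238.0)) capFR (np.float64(457.0), np.float64(462.0)) green bl,br (np.float64(72.0), np.float64(174.0)) (np.float64(116.0), np.float64(202.0)) tl,tr (np.float64(68.0), np.float64(145.0)) (np.float64(113.0), np.float64(173.0))
0.235 capFL (np.float64(103.0), np.float64(231.0)) capFR (np.float64(457.0), np.float64(456.0)) green bl,br (np.float64(71.0), np.float64(168.0)) (np.float64(116.0), np.float64(195.0)) tl,tr (np.float64(67.0), np.float64(139.0)) (np.float64(112.0), np.float64(166.0))
0.24 capFL (np.float64(102.0), np.float64(224.0)) capFR (np.float64(458.0), np.float64(449.0)) green bl,br (np.float64(71.0), np.float64(161.0)) (np.float64(115.0), np.float64(189.0)) tl,tr (np.float64(67.0), np.float64(132.0)) (np.float64(112.0), np.float64(159.0))
```

```bash
python3 -c "
from cell import arm
arm.job_done();print(arm.state()['t'])"
```

```text
the job is handed in; nothing more can be done
the job is handed in; nothing more can be done
```

The window is standing at the green collar's height with nothing touching it, and I handed the job in shortly after 25.4 s, inside the 38 s limit; no verdict is reported.

**How:** The moves only let me turn the tool about its own axis. So I used poses out of reach to tilt the gripper to about 50° below horizontal. I then put the shut fingertips under the lip bar, pushed up, and backed away.

**First push slipped:** It raised the lip by about 60 mm, then the fingertips slid off the front of the bar and ended up in front of and level with or above it. The wrist force there was close to zero. I saw no sign of the yellow strip being touched, but I can't measure that contact directly. I backed off, turned the gripper a quarter turn, went in deeper and pushed the rest of the way.

**Last checks:**
- **Height:** Using both cameras, three corners of the strip put the bar's centre at z = 0.228–0.230 m. The same method puts the green collar's centre at 0.230 m. The scene camera alone puts the collar at up to 0.2335 m. The gap is therefore about 0–5 mm, against the 10 mm allowed.
- **Disagreement:** The fourth, back-left corner gave 0.219 m, but its two camera rays miss each other by 11 mm, so I left it out.
- **At rest:** After I backed away, the strip's corners were at the same pixels as before.
- **Collars and loose objects:** Nothing looked out of place in the last pictures. They were cropped to the booth, so they do not show all the loose objects, and I measured no displacements.

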